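# Clamp a terminal board in the flashing jig

## Robot

A 6-joint arm with a two-finger parallel gripper is mounted at the origin on a cart in front of the work surface, level with it; the furniture and walls round the work are solid. World frame = base frame: x ahead of the robot, y to its left, z up, the work surface at z = 0. Lengths are in m, angles in rad, forces in N, time in s.
With the tool pointing down it reaches from about 0.35 to 0.775 m from the base axis. Payload 5.5 kg.
Tool frame: the origin (TCP) lies at the very end of the fingers, on their centre line; the grasp point (between the pads) lies 19 mm behind it; z points along the fingers, y is the line along which they close (so a half turn about z gives the same grasp; the last joint's range is limited). The gripper opens to 85 mm and grips with 20 to 120 N. Pads are 22 mm wide; open, the fingers measure 114 mm over their backs; the gripper's body (76 mm by 85 mm) begins 54 mm behind the grasp point. The pads swing forward as they close: fully open they stand 13 mm farther back than shut.
Start: joints at [1.101, 0.313, 0.046, 1.304, 0, 1.431], TCP at [0.186, 0.544, 0.231] pointing down, gripper open.
Joint ranges: [-2.76, 2.76], [-0.86, 1.69], [-1.03, 1.26], [-2.2, 2.34], [-1.47, 1.5], [-3.14, 3.14]. Speed limits (rad/s): [2.57, 2.57, 3.14, 3.14, 3.14, 3.14].

## Interface

Orientations are given as a rotation vector (axis times angle).
In Python, from plant import r gives the robot as it stands.
- The arm moves only by the shell command python3 jog.py, which reads ROWS from standard input. ROWS is a JSON list of rows, 1 to 20 of them, each an object with the fields finger_gap (the finger opening in m), pos (a list: dx, dy, dz in parts of the range, where 1.0 means 0.8 m), rotvec (a list: a rotation vector rx, ry, rz in parts of the range, where 1.0 means pi rad); a field left out counts as zero (the opening has to be given); each row is the pose to reach, as a shift and turn from the pose commanded when the command began, along the tool's axes at that moment; what a row does not reach only later rows make up. A row lasts 1/10 s, in which the tool goes at most 0.05 m and 0.15 rad, less where a joint would pass 70% of its speed; a pose out of reach is approached as far as the arm can. The fingers move at their own pace and stop on an object; the grip force is fixed at half the most. Time passes only in rows, so rows that do not move let the fingers close. It prints the time, the measured TCP pose, the force, the opening and the grip force at its end. Shift and turn numbers lie between -1 and 1, and a call with a number outside is refused. Input that does not fit is refused with a message, and nothing moves.
- r.observe(): the state, without advancing time (a new reading comes with each control period).
- r.get_image(name): name is "side" or "top"; returns the picture (400x640x3 uint8, red, green, blue); there is no depth.
- r.camera_model(name): a dict with "mtx" (3x3 intrinsics, pixels), "R" (3x3) and "t" (3): a world point X has camera coordinates R X + t. Camera axes: x right, y down, z forward; pixel columns grow to the right and rows downward; lengths in m; the calibration is good to about 2 mm. A picture is of the moment at which its call begins. camera_model takes no time and is no camera call.
- r.job_done(): hands the job in; it is judged then, once.
The state is a dict: "time_s": time; "joints": joint angles; "qd": joint speeds; "tau": joint torques, N m; "eef_pos": TCP position; "tool_rot": TCP orientation; "contact_force": force on the tool from outside, world axes, zero at the start; "wrist_torque": the same for the moment, N m; "width": finger opening in m; "finger_force": force on a finger pad.
Only numpy, scipy, OpenCV 4.12 (cv2) and the standard library are available. Lean on these libraries where they do the work, as an engineer would, in place of code of your own. Each camera call takes 0.05 s, during which the arm holds its last target. There are 200 camera calls.

## Task

Load the green terminal board into the flashing jig: lay it flat in the nest between the dowels (either way round), then push the blue lid down until it snaps under its catch, then screw the black knob on the lid clockwise, regripping as often as needed, until it is fully home and presses the board down onto the spring pins. Leave the lid latched, and leave the roll of tape, the test probe, the cutters and the marker where they lie.

Things in the scene. Friction and masses are not known exactly. Their poses are not given: they have to be found in the camera images.
- jig: Fixed flashing jig: black base 162 x 120 mm, 26 mm high, with a blue frame lid. Origin: under the nest centre, on the table. Own x points to the hinge side, z up. Base spans x = -86..76 mm. Catch post at x = -84..-73 mm, 66 mm high; two hinge cheeks at x = 54..74, y = +-50 mm, 77 mm high. The open lid leans back at the hinge side, its top 225 mm over the table: pass above it.
- board: Green terminal board, 78 (x) x 62 (y) mm, about 50 g. Origin: in its middle, 2.3 mm below the underside of its PCB, which lies on the table. Black module on top, up to z = 21 mm. Green terminal blocks along both long edges, 72 mm long, outer faces at y = +-30 mm, z = 4 to 14 mm: grip across these (60 mm), fingertips 2 to 3 mm above the surface. The PCB reaches to y = +-31 mm.
- nest (a point): Centre of the nest floor, a sprung grey plate 36 mm above the table; axes as the jig's. The board lies on it with its long side (x) along the jig's x, either way round, its origin then 2.3 mm below this point. Eight dowels, 6 mm thick, 11 mm tall, tapered, leave 2 mm all round; at the long sides (y = +-36 mm) they stand at x = +-31 mm, so the fingers fit between them.
- lid (a joint): Lid hinge angle in rad: 0 shut, 1.68 to 1.95 (leaning back past upright) at the start. It stays where it is left (0.28 N m friction). From 0.08 rad a spring catch resists with about 13 N at the tab until the lip is past it (about 0.03), then the lid snaps down to its stop at 0. The catch lets go again only at over 11 N.
- lid_hinge (a point): Middle of the hinge line, at the jig's x = +62 mm, y = 0, 70 mm above the table; the line runs along the jig's y. The lid's outer face lies 4 mm outside this axis.
- lid_tab (a point): Middle of the thumb tab on the lid's free edge, on the outer face (the top when shut), 145 mm from the hinge line. The tab is 34 mm wide (along the hinge line), 5 mm thick and spans 128 to 156 mm from the hinge line. Shut, it is at the jig's x = -83, y = 0, 74 mm above the table. Push on it from behind with the fingertips and follow the arc about the hinge.
- knob_grip (a point): On the screw's axis, 5 mm below the knob's top. Black knurled round knob, 44 mm diameter, 24 mm high, above a brass bush on the lid (knob underside 12 mm off the lid when backed out, 7 mm when home). Axis 62 mm from the hinge line. With the lid shut the axis is vertical over the nest centre and this point is 105.2 mm (backed out) to 100 mm (home) above the table.
- thumbscrew (a joint): Turn of the knob in rad; clockwise seen from above (lid shut) is positive and tightens: 0 backed out, 0 to 1.3 at the start, 8.2 fully home (hard stop, knob on its bush). Lead 4 mm a turn: the knob and the press yoke under the lid sink 5.2 mm over the 8.2 rad, so follow it down. Turning takes about 0.05 N m; it stays where it is left.
- nest_plate (a joint): How far the sprung nest plate is pressed down, in m: 0 free, 0.004 bottom. With board and lid in place the yoke's rubber feet meet the terminal blocks about half-way through the screw's travel and at home press the board down by about 2.5 mm (8 N).
- tape: Roll of black tape next to the board, 60 mm across, 19 mm high, lying flat. Origin: centre of its underside. Bystander (another roll far back belongs to the room).
- probe: Black test probe, 131 mm long (own y), 17 mm thick, lying. Origin: centre of its underside. Bystander.
- cutters: Cutters with black handles, 148 mm long (own y), 50 mm wide, 11 mm high, lying. Origin: centre of its underside. Bystander.
- marker: Plain black marker pen, 135 mm long (own y), 13 mm high, lying. Origin: centre of its underside. Bystander.

How it is judged:
By the outcome, as a careful person would: the job done as asked, in the order asked, and still so for the second after the job is handed in, with the robot touching nothing.
It also fails if it takes over 72 s, if anything falls off the work surface, if the arm or the gripper's body presses on something with over 40 N, if the wrist force passes 120 N, or if a joint passes its speed limit or range.

## Working session

There is one attempt and no reset: what is moved stays moved. The work goes in short steps, Python scripts to look and compute and a shell command to move; the robot and the scene stay as the last step left them, time stands still between calls to the robot, and variables do not carry over. Pictures are saved under pics/ and viewed, at most 11 in all, crops included, and the job is handed in when it is done.

```bash
ls; mkdir -p pics; python3 - <<'E'
from plant import r
import cv2,numpy as np
for n in("side","top"):
    im=r.get_image(n); cv2.imwrite(f"pics/{n}0.png",im[:,:,::-1]); m=r.camera_model(n); print(n,np.round(m["mtx"],1).tolist(),np.round(m["R"],3).tolist(),np.round(m["t"],3).tolist(), np.round(-m["R"].T@m["t"],3) if hasattr(m["R"],"T") else "")
o=r.observe();print(o)
E
```

```text
jog.py
pics
plant.py
side [[432.5, 0.0, 315.1], [0.0, 432.5, 210.1], [0.0, 0.0, 1.0]] [[0.958, -0.287, 0.012], [-0.164, -0.579, -0.799], [0.236, 0.763, -0.601]] [-0.475, 0.197, 0.849] [ 0.287 -0.671  0.673]
top [[512.6, 0.0, 321.8], [0.0, 512.6, 200.1], [0.0, 0.0, 1.0]] [[-0.009, -1.0, 0.024], [-0.995, 0.006, -0.095], [0.095, -0.025, -0.995]] [0.055, 0.529, 1.247] [0.409 0.083 1.29 ]
{'time_s': 0.1, 'joints': array([1.10141775e+00, 3.13954976e-01, 4.50870949e-02, 1.30359792e+00,
       4.36068306e-05, 1.43123014e+00]), 'qd': array([ 2.59790866e-04, -3.74683982e-04,  2.85811827e-03, -1.55997178e-05,
        1.30523103e-03,  2.53055408e-03]), 'tau': array([ 3.97149284e-03, -4.81729531e+01,  2.99241775e+01,  1.28428568e-02,
       -1.25929146e-04, -2.80378259e-05]), 'eef_pos': array([0.18599301, 0.54360689, 0.23047891]), 'tool_rot': array([-5.15634135e-01, -3.09843733e+00,  2.48082756e-03]), 'contact_force': array([ 0.13452453, -0.68910216,  0.35516048]), 'wrist_torque': array([ 0.01043661,  0.04176007, -0.03907713]), 'finger_force': 0.0, 'width': 0.0854072402053752}
```

View pics/side0.png

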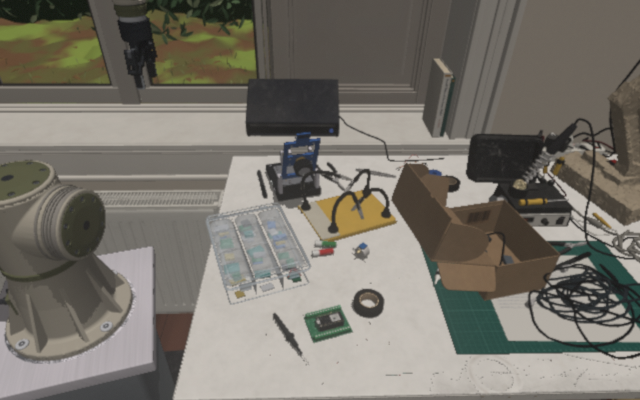

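View pics/top0.png

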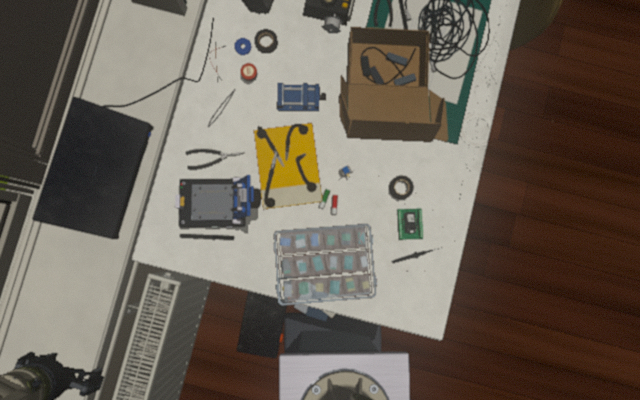

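The side view shows the jig at (295,175) and the board at (328,322). In the top view the jig is at (213,203), with the hinge to the right (world -y), and the board is at (410,223). The tape and probe lie near the board, the marker and cutters near the jig. Next I'll look at enlarged crops.

```bash
python3 - <<'E'
import cv2,numpy as np
s=cv2.imread("pics/side0.png");t=cv2.imread("pics/top0.png")
def c(im,x,y,w,h): return cv2.resize(im[y:y+h,x:x+w],(400,300),interpolation=cv2.INTER_CUBIC)
cv2.imwrite("pics/crops.png",np.vstack([np.hstack([c(t,170,155,100,75),c(t,370,190,80,60)]),np.hstack([c(s,250,125,100,75),c(s,290,290,80,60)])]))
E
```

```text
(no output)
```

View pics/crops.png

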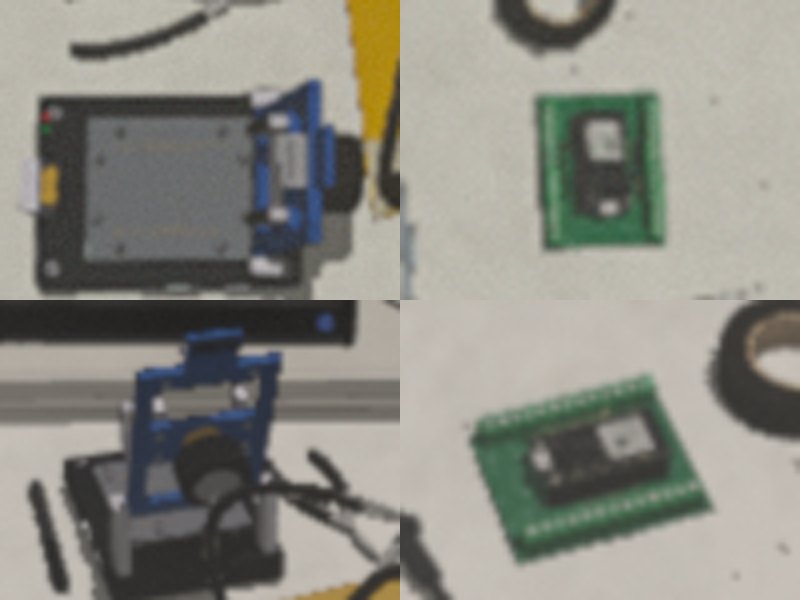

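The crops show the empty nest, with base corners in the top view at about (180,179), (180,227) and (245,227). The lid leans back, with its tab at side pixel (303,134). The board's long side runs along the image vertical (world x). Next step is to measure these.

```bash
cat > h.py <<'E'
from plant import r
import cv2,numpy as np
C={n:r.camera_model(n) for n in("side","top")}
for n in C: C[n]={k:np.array(v,float) for k,v in C[n].items()}
def ray(n,p):
    m=C[n];d=m["R"].T@np.linalg.inv(m["mtx"])@np.array([p[0],p[1],1.]);return -m["R"].T@m["t"],d/np.linalg.norm(d)
def onz(n,p,z):
    o,d=ray(n,p);return o+d*(z-o[2])/d[2]
def tri(ps,pt):
    A=np.zeros((3,3));b=np.zeros(3);R=[ray("side",ps),ray("top",pt)]
    for o,d in R:
        P=np.eye(3)-np.outer(d,d);A+=P;b+=P@o
    X=np.linalg.solve(A,b);return X,max(np.linalg.norm((np.eye(3)-np.outer(d,d))@(X-o)) for o,d in R)
def proj(n,X):
    m=C[n];c=m["mtx"]@(m["R"]@np.array(X)+m["t"]);return c[:2]/c[2]
S=8
def crop(im,x,y,w,h):
    return cv2.resize(im[y:y+h,x:x+w],None,fx=S,fy=S,interpolation=cv2.INTER_CUBIC)
def back(p,x,y): return (np.array(p,float)+.5)/S-.5+np.array([x,y])
def biggest(m):
    cs=cv2.findContours(m.astype(np.uint8),cv2.RETR_EXTERNAL,cv2.CHAIN_APPROX_NONE)[0];return max(cs,key=cv2.contourArea)
E
python3 - <<'E'
from h import *
t=cv2.imread("pics/top0.png");s=cv2.imread("pics/side0.png")
def green(im,b):
    c=crop(im,*b).astype(int); m=(c[:,:,1]-c[:,:,2]>18)
    m=cv2.morphologyEx(m.astype(np.uint8),cv2.MORPH_CLOSE,np.ones((25,25)));return biggest(m)
b=(390,200,40,48);k=green(t,b);q=cv2.minAreaRect(k);box=back(cv2.boxPoints(q),b[0],b[1])
print("top box",box.round(2).tolist())
for z in(0.002,.0117):
    W=np.array([onz("top",p,z)[:2] for p in box]);print(z,W.mean(0).round(4),[(np.linalg.norm(W[i]-W[i-1])*1e3).round(1) for i in range(4)],[np.degrees(np.arctan2(*(W[i]-W[i-1])[::-1])).round(1) for i in range(4)])
b2=(300,298,60,48);k2=green(s,b2)
ap=cv2.approxPolyDP(cv2.convexHull(k2),12,True)[:,0];print("side",back(ap,b2[0],b2[1]).round(2).tolist())
# jig base dark mask top view
b3=(168,165,90,75);c=crop(t,*b3);g=c.max(2);m=(g<75);K=biggest(cv2.morphologyEx(m.astype(np.uint8),cv2.MORPH_CLOSE,np.ones((9,9))))[:,0]
P=back(K,b3[0],b3[1])
def line(sel,ax):
    a=P[sel];o=np.polyfit(a[:,ax],a[:,1-ax],1)
    for _ in range(3):
        e=np.polyval(o,a[:,ax])-a[:,1-ax];a=a[abs(e)<.4] if (abs(e)<.4).sum()>20 else a;o=np.polyfit(a[:,ax],a[:,1-ax],1)
    return o,len(a)
L,nl=line((P[:,0]<181.5)&(((P[:,1]>182)&(P[:,1]<192))|((P[:,1]>211)&(P[:,1]<225))),1)
T,nt=line((P[:,1]<181)&(P[:,0]>183)&(P[:,0]<228),0)
B,nb=line((P[:,1]>225)&(P[:,0]>183)&(P[:,0]<240),0)
print(L,nl,T,nt,B,nb)
def X(h):# intersect y=h(x), x=L(y)
    y=(h[0]*L[1]+h[1])/(1-h[0]*L[0]);return np.array([np.polyval(L,y),y])
ct,cb=X(T),X(B);print("corners",ct,cb)
for z in(.026,):
    a,bb=onz("top",ct,z),onz("top",cb,z);print(a,bb,np.linalg.norm(a-bb))
    # far points along T and B for direction
    for h,p in((T,ct),(B,cb)):
        d=onz("top",(p[0]+40,np.polyval(h,p[0]+40)),z)-onz("top",p,z);print("dir",np.degrees(np.arctan2(d[1],d[0])))
# side dark mask corners of the base
b4=(262,155,65,48);c=crop(s,*b4);m=(c.max(2)<60);K=biggest(m);ap=cv2.approxPolyDP(K,10,True)[:,0];print("sidejig",back(ap,b4[0],b4[1]).round(1).tolist())
E
```

```text
top box [[397.09, 208.67], [421.55, 207.36], [423.21, 238.19], [398.74, 239.5]]
0.002 [ 0.471  -0.1719] [np.float64(77.9), np.float64(62.4), np.float64(78.0), np.float64(62.0)] [np.float64(1.8), np.float64(-87.3), np.float64(-178.5), np.float64(92.6)]
0.0117 [ 0.4705 -0.17  ] [np.float64(77.3), np.float64(61.9), np.float64(77.4), np.float64(61.6)] [np.float64(1.8), np.float64(-87.3), np.float64(-178.5), np.float64(92.6)]
side [[339.69, 304.94], [351.19, 330.81], [313.56, 341.44], [304.69, 319.56], [305.31, 314.06]]
[-2.74489751e-02  1.85169723e+02] 139 [-3.56201308e-03  1.79960466e+02] 360 [-1.72146917e-02  2.30141527e+02] 265
corners [180.24761591 179.31842154] [178.93712612 227.06117992]
[0.58305614 0.4007849  0.026     ] [0.46513386 0.40193622 0.026     ] 0.11792790472179732
dir -90.10771484753917
dir -89.45126192245812
sidejig [[326.4, 171.7], [314.2, 170.8], [309.3, 159.7], [304.7, 157.3], [295.1, 160.2], [293.2, 165.9], [296.3, 175.2], [300.4, 175.3], [298.1, 171.2], [303.3, 167.1], [308.7, 167.7], [310.1, 170.8], [302.7, 176.3], [299.8, 183.2], [283.2, 186.4], [282.8, 192.9], [280.1, 194.2], [277.1, 190.6], [276.7, 177.4], [272.2, 167.8], [273.2, 165.3], [280.1, 163.6], [266.2, 166.2], [267.2, 172.7], [272.9, 181.4], [278.3, 199.9], [301.7, 196.4], [303.7, 198.1], [303.6, 202.4], [306.8, 202.4], [305.3, 195.9], [319.2, 192.7], [319.1, 188.2], [314.9, 187.9], [313.1, 181.1], [304.6, 182.3], [304.7, 177.9], [309.9, 174.4], [313.2, 178.9], [312.2, 173.3], [324.6, 172.6], [324.1, 175.6], [326.4, 176.8]]
```

```bash
python3 - <<'E'
from h import *
t=cv2.imread("pics/top0.png");s=cv2.imread("pics/side0.png")
tc=[[397.09,208.67],[421.55,207.36],[423.21,238.19],[398.74,239.5]]
sc={1:(339.69,304.94),2:(351.19,330.81),3:(313.56,341.44),0:(304.69,317.5)}
# match by projecting
for p in tc:
    X=onz("top",p,.004);pr=proj("side",X);q=min(sc.values(),key=lambda a:np.hypot(*(np.array(a)-pr)));Y,e=tri(q,p);print(X.round(4),pr.round(1),q,"tri",Y.round(4),round(e,4))
b=(188,180,48,45);c=crop(t,*b);g=cv2.GaussianBlur(cv2.cvtColor(c,cv2.COLOR_BGR2GRAY),(0,0),4).astype(int)
bg=cv2.medianBlur(g.astype(np.uint8),101).astype(int)
m=((bg-g)>9).astype(np.uint8)
n,_,st,ce=cv2.connectedComponentsWithStats(m)
for i in range(1,n):
    if 20<st[i,4]<900:
        p=back(ce[i],b[0],b[1]);print(p.round(2),st[i,4],onz("top",p,.044)[:2].round(4))
gg=cv2.cvtColor(c,cv2.COLOR_BGR2GRAY)
# plate edges: contour of bright region
m=((gg>80)).astype(np.uint8);q=biggest(cv2.morphologyEx(m,cv2.MORPH_CLOSE,np.ones((21,21))));x,y,w,h=cv2.boundingRect(q)
for p in((x,y),(x,y+h),(x+w,y)):print("plate",onz("top",back(p,b[0],b[1]),.036)[:2].round(4))
# jig base front (-y side, hinge) vertical/top check in side: lid tab
for p in((296.75,134.25),(310.5,132.5),(303.6,133.4)):
    o,d=ray("side",p);k=(.5246-o[0])/d[0];X=o+k*d;print("tab",X.round(4))
im=np.vstack([np.hstack([cv2.resize(c,(384,360)),cv2.resize(cv2.resize(s[125:205,255:335],None,fx=5,fy=5,interpolation=cv2.INTER_CUBIC),(384,360))])]);cv2.imwrite("pics/nest.png",im)
E
```

```text
[ 0.5083 -0.1393  0.004 ] [341.2 306. ] (339.69, 304.94) tri [ 0.5068 -0.1384  0.0069] 0.0013
[ 0.5112 -0.2015  0.004 ] [353.6 330.4] (351.19, 330.81) tri [ 0.509  -0.2009  0.0033] 0.0023
[ 0.4334 -0.2035  0.004 ] [314.3 341. ] (313.56, 341.44) tri [ 0.4327 -0.2036  0.0032] 0.0007
[ 0.4306 -0.1417  0.004 ] [303.9 315.6] (304.69, 317.5) tri [ 0.4313 -0.1427 -0.0009] 0.0007
[199.69 187.91] 405 [0.5592 0.3489]
[225.01 187.81] 295 [0.5591 0.2875]
[234.18 194.35] 779 [0.543  0.2651]
[194.8  194.76] 288 [0.5425 0.3604]
[230.03 194.79] 226 [0.5419 0.2752]
[194.24 209.62] 219 [0.5063 0.3613]
[199.65 216.58] 329 [0.4893 0.348 ]
[224.94 216.54] 243 [0.489 0.287]
[229.69 220.93] 260 [0.4782 0.2755]
[231.95 224.02] 117 [0.4707 0.2699]
plate [0.5809 0.3737]
plate [0.4706 0.372 ]
plate [0.5803 0.2632]
tab [0.5246 0.2596 0.1835]
tab [0.5246 0.14   0.2466]
tab [0.5246 0.1961 0.2169]
```

View pics/nest.png

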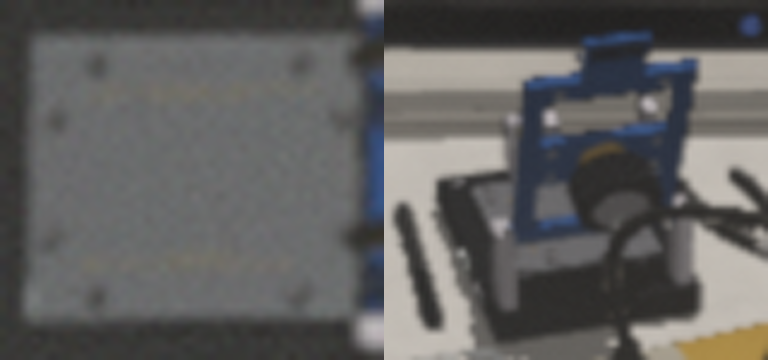

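The nest crop shows all eight dowels on the grey plate. The four at the long sides give a nest centre of about (0.524, 0.317) and a yaw of about -90°. Next I'll get the lid angle, the nest height, and the fingertip check.

```bash
cat >> h.py <<'E'
from scipy.spatial.transform import Rotation as Ro
def go(pos=None,yaw=None,down=True):
    "shift and turn in tool axes to a world TCP position and tool-y heading (deg), from measured pose; tool straight down"
    o=r.observe();A=Ro.from_rotvec(o["tool_rot"]);p=o["eef_pos"]
    d=A.inv().apply(np.array(pos)-p)
    y=np.radians(yaw);Y=np.array([np.cos(y),np.sin(y),0]);Z=np.array([0,0,-1.]);B=Ro.from_matrix(np.c_[np.cross(Y,Z),Y,Z])
    print("d",d.round(4),"rv",(A.inv()*B).as_rotvec().round(3))
def st():
    o=r.observe();print(round(o["time_s"],2),o["eef_pos"].round(4),"yawy",np.degrees(np.arctan2(*Ro.from_rotvec(o["tool_rot"]).as_matrix()[:2,1][::-1])).round(2),"F",o["contact_force"].round(1),"w",round(o["width"],4),"ff",round(o["finger_force"],1),"j",o["joints"].round(2))
E
python3 - <<'E'
from h import *
for q,p in(((319.8,138.8),(248.75,175)),((284.6,143.9),(249.5,215.75))):
    X,e=tri(q,p);print("lid corner",X.round(4),round(e,4),"angle",np.arctan2(X[2]-.070,X[1]-.2553).round(3),"r",np.hypot(X[2]-.070,X[1]-.2553).round(4))
o,d=ray("side",(273.3,165.7));X,e=tri((273.3,165.7),proj("top",(.4706,.372,.036)));print("plate corner",X.round(4),e)
s=cv2.imread("pics/side0.png");g=s[40:110,110:175].max(2);ys,xs=np.where(g<55);i=ys>ys.max()-4;print("tip px",xs[i].mean()+110,ys.max()+40)
for z in(.231,.244):print(proj("side",(.186,.5436,z)).round(1))
print([proj("side",np.array([.186,.5436,z])+k*.0425*np.array([.324,.946,0])).round(1) for z in(.231,.244) for k in(-1,1)])
go([.4705,-.1712,.09],92.1);st()
E
```

```text
lid corner [0.5693 0.2129 0.1885] 0.0 angle 1.915 r 0.1258
lid corner [0.4817 0.2107 0.1884] 0.0007 angle 1.931 r 0.1265
plate corner [0.4768 0.3707 0.0367] 0.006287793652692267
tip px 141.6969696969697 87
[148.5  87. ]
[147.4  82.3]
[array([142.9,  93. ]), array([153.8,  81.3]), array([141.8,  88.2]), array([152.8,  76.7])]
d [-0.5007 -0.5839  0.1413] rv [-0.002 -0.001 -0.366]
0.1 [0.186  0.5436 0.2305] yawy 71.1 F [ 0.1 -0.7  0.4] w 0.0854 ff 0.0 j [1.1  0.31 0.05 1.3  0.   1.43]
```

Units first: shifts go in shares of 0.8 m and turns go in shares of pi rad. So -0.584 m / 0.8 = -0.73, -0.5 m / 0.8 = -0.625, -0.366 rad / 3.1416 = -0.1165.

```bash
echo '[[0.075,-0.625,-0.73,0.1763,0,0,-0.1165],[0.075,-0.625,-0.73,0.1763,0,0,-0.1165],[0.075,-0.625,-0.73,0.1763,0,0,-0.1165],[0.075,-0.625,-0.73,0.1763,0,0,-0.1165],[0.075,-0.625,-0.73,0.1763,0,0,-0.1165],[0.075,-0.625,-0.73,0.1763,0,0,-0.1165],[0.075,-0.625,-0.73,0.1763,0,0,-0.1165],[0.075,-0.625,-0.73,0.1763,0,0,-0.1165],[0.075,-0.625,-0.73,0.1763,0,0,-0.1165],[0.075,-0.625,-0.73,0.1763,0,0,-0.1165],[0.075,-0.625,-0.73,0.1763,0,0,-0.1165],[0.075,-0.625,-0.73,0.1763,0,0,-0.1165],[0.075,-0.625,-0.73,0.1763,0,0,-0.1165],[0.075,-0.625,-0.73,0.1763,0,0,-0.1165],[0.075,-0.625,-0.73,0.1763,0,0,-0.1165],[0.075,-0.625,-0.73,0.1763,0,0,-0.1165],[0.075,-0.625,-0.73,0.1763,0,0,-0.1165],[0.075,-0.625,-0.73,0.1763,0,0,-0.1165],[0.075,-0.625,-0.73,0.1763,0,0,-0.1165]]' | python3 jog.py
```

```text
refused: ROWS must be a list of objects, one for each row. Nothing was moved.
```

Nothing moved. I misread the format; it is a list of objects, one for each row. Resending.

```bash
echo '[{"finger_gap": 0.075,"pos": [-0.625,-0.73,0.1763],"rotvec": [0,0,-0.1165]},{"finger_gap": 0.075,"pos": [-0.625,-0.73,0.1763],"rotvec": [0,0,-0.1165]},{"finger_gap": 0.075,"pos": [-0.625,-0.73,0.1763],"rotvec": [0,0,-0.1165]},{"finger_gap": 0.075,"pos": [-0.625,-0.73,0.1763],"rotvec": [0,0,-0.1165]},{"finger_gap": 0.075,"pos": [-0.625,-0.73,0.1763],"rotvec": [0,0,-0.1165]},{"finger_gap": 0.075,"pos": [-0.625,-0.73,0.1763],"rotvec": [0,0,-0.1165]},{"finger_gap": 0.075,"pos": [-0.625,-0.73,0.1763],"rotvec": [0,0,-0.1165]},{"finger_gap": 0.075,"pos": [-0.625,-0.73,0.1763],"rotvec": [0,0,-0.1165]},{"finger_gap": 0.075,"pos": [-0.625,-0.73,0.1763],"rotvec": [0,0,-0.1165]},{"finger_gap": 0.075,"pos": [-0.625,-0.73,0.1763],"rotvec": [0,0,-0.1165]},{"finger_gap": 0.075,"pos": [-0.625,-0.73,0.1763],"rotvec": [0,0,-0.1165]},{"finger_gap": 0.075,"pos": [-0.625,-0.73,0.1763],"rotvec": [0,0,-0.1165]},{"finger_gap": 0.075,"pos": [-0.625,-0.73,0.1763],"rotvec": [0,0,-0.1165]},{"finger_gap": 0.075,"pos": [-0.625,-0.73,0.1763],"rotvec": [0,0,-0.1165]},{"finger_gap": 0.075,"pos": [-0.625,-0.73,0.1763],"rotvec": [0,0,-0.1165]},{"finger_gap": 0.075,"pos": [-0.625,-0.73,0.1763],"rotvec": [0,0,-0.1165]},{"finger_gap": 0.075,"pos": [-0.625,-0.73,0.1763],"rotvec": [0,0,-0.1165]},{"finger_gap": 0.075,"pos": [-0.625,-0.73,0.1763],"rotvec": [0,0,-0.1165]},{"finger_gap": 0.075,"pos": [-0.625,-0.73,0.1763],"rotvec": [0,0,-0.1165]}]' | python3 jog.py; python3 - <<'E'
from h import *
st();go([.4705,-.1712,.004],92.1)
im=r.get_image("side");cv2.imwrite("pics/s1.png",cv2.resize(im[240:360,250:410,::-1],None,fx=5,fy=5,interpolation=cv2.INTER_CUBIC))
E
```

```text
time_s: 2.0
eef_pos: [0.4693, -0.1693, 0.09]
tool_rot: [0.058, -3.14, -0.002]
contact_force: [0.4, -0.0, -0.1]
width: 0.0752
finger_force: 0.0
2.0 [ 0.4693 -0.1693  0.09  ] yawy 92.11 F [ 0.4 -0.  -0.1] w 0.0752 ff 0.0 j [-0.51  0.26 -0.39  0.92  0.   -0.54]
d [-0.0013 -0.0021  0.086 ] rv [ 0.001 -0.001  0.   ]
```

View pics/s1.png

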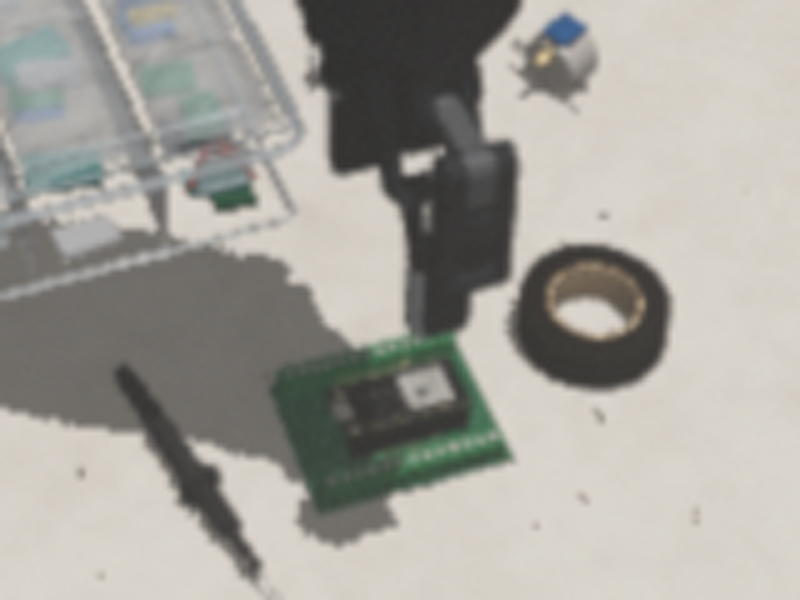

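The side crop shows the gripper above the board at about (435,330 in the crop), with the tape and probe clear of it. The fingers line up with the long edges.

Scaled: 0.093 m / 0.8 = 0.1163, 0.085 m / 0.8 = 0.1063.

```bash
echo '[{"finger_gap": 0.075,"pos": [-0.0013,-0.0025,0.05]},{"finger_gap": 0.075,"pos": [-0.0013,-0.0025,0.0875]},{"finger_gap": 0.075,"pos": [-0.0013,-0.0025,0.1063]},{"finger_gap": 0.075,"pos": [-0.0013,-0.0025,0.1163]},{"finger_gap": 0.075,"pos": [-0.0013,-0.0025,0.1163]},{"finger_gap": 0.04,"pos": [-0.0013,-0.0025,0.1163]},{"finger_gap": 0.04,"pos": [-0.0013,-0.0025,0.1163]},{"finger_gap": 0.04,"pos": [-0.0013,-0.0025,0.1163]},{"finger_gap": 0.04,"pos": [-0.0013,-0.0025,0.1163]},{"finger_gap": 0.04,"pos": [-0.0013,-0.0025,0.1163]},{"finger_gap": 0.04,"pos": [-0.0013,-0.0025,0.1163]}]' | python3 jog.py; python3 - <<'E'
from h import *
st()
E
```

```text
time_s: 3.15
eef_pos: [0.4723, -0.1726, -0.0011]
tool_rot: [-0.057, 3.139, -0.001]
contact_force: [-0.8, 1.7, 6.1]
width: 0.0583
finger_force: 64.9
3.15 [ 0.4723 -0.1726 -0.0011] yawy 92.09 F [-0.8  1.7  6.1] w 0.0583 ff 64.9 j [-0.51  0.37 -0.5   0.7   0.   -0.55]
```

Scaled: -0.265 m / 0.8 = -0.3313, -0.18 m / 0.8 = -0.225.

```bash
echo '[{"finger_gap": 0.04,"pos": [0,0,-0.0375]},{"finger_gap": 0.04,"pos": [0,0,-0.1]},{"finger_gap": 0.04,"pos": [0,0,-0.1625]},{"finger_gap": 0.04,"pos": [0,0,-0.225]},{"finger_gap": 0.04,"pos": [0,0,-0.2875]},{"finger_gap": 0.04,"pos": [0,0,-0.3313]},{"finger_gap": 0.04,"pos": [0,0,-0.3313]},{"finger_gap": 0.04,"pos": [0,0,-0.3313]}]' | python3 jog.py; python3 - <<'E'
from h import *
st();go([.524,.3173,.262],180)
for n,(x,y,w,h) in(("side",(250,190,160,120)),("top",(370,170,80,60))):
    im=r.get_image(n);cv2.imwrite(f"pics/{n}2.png",im[:,:,::-1]);
    exec(f"{n}=cv2.resize(im[y:y+h,x:x+w,::-1],(400,300),interpolation=cv2.INTER_CUBIC)")
cv2.imwrite("pics/c2.png",np.hstack([side,top]))
E
```

```text
time_s: 3.95
eef_pos: [0.4717, -0.1727, 0.2634]
tool_rot: [-0.057, 3.138, -0.002]
contact_force: [0.3, 0.2, -1.7]
width: 0.0583
finger_force: 64.8
3.95 [ 0.4717 -0.1727  0.2634] yawy 92.07 F [ 0.3  0.2 -1.7] w 0.0583 ff 64.8 j [-0.51  0.16 -0.07  1.33  0.   -0.55]
d [-0.07    0.4878  0.0008] rv [-3.000e-03  1.000e-03 -1.535e+00]
```

View pics/c2.png

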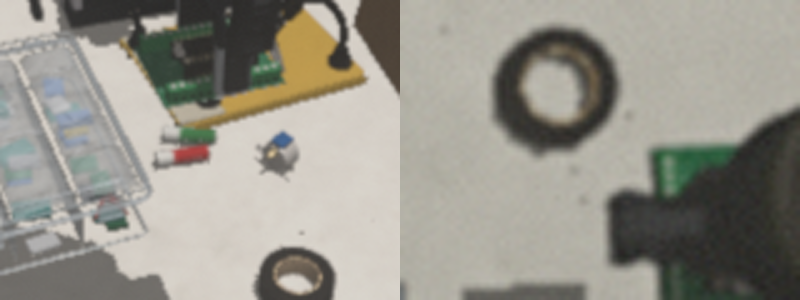

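The side crop shows the board lifted and level, held between the fingers. The top crop shows the tape undisturbed.

Scaled: 0.488 m / 0.8 = 0.61, -0.07 m / 0.8 = -0.0875, -1.535 rad / 3.1416 = -0.4886.

```bash
echo '[{"finger_gap": 0.04,"pos": [-0.0875,0.61,0],"rotvec": [0,0,-0.4886]},{"finger_gap": 0.04,"pos": [-0.0875,0.61,0],"rotvec": [0,0,-0.4886]},{"finger_gap": 0.04,"pos": [-0.0875,0.61,0],"rotvec": [0,0,-0.4886]},{"finger_gap": 0.04,"pos": [-0.0875,0.61,0],"rotvec": [0,0,-0.4886]},{"finger_gap": 0.04,"pos": [-0.0875,0.61,0],"rotvec": [0,0,-0.4886]},{"finger_gap": 0.04,"pos": [-0.0875,0.61,0],"rotvec": [0,0,-0.4886]},{"finger_gap": 0.04,"pos": [-0.0875,0.61,0],"rotvec": [0,0,-0.4886]},{"finger_gap": 0.04,"pos": [-0.0875,0.61,0],"rotvec": [0,0,-0.4886]},{"finger_gap": 0.04,"pos": [-0.0875,0.61,0],"rotvec": [0,0,-0.4886]},{"finger_gap": 0.04,"pos": [-0.0875,0.61,0],"rotvec": [0,0,-0.4886]},{"finger_gap": 0.04,"pos": [-0.0875,0.61,0],"rotvec": [0,0,-0.4886]},{"finger_gap": 0.04,"pos": [-0.0875,0.61,0],"rotvec": [0,0,-0.4886]},{"finger_gap": 0.04,"pos": [-0.0875,0.61,0],"rotvec": [0,0,-0.4886]},{"finger_gap": 0.04,"pos": [-0.0875,0.61,0],"rotvec": [0,0,-0.4886]}]' | python3 jog.py; python3 - <<'E'
from h import *
st();go([.524,.3173,.08],180)
E
```

```text
time_s: 5.45
eef_pos: [0.5233, 0.3168, 0.2616]
tool_rot: [2.219, -2.222, -0.001]
contact_force: [-0.0, 0.9, -0.4]
width: 0.0583
finger_force: 64.8
5.45 [0.5233 0.3168 0.2616] yawy 179.91 F [-0.   0.9 -0.4] w 0.0583 ff 64.8 j [ 0.41  0.38  0.22  1.41 -0.   -1.16]
d [-0.0006 -0.0009  0.1816] rv [ 0.001 -0.001 -0.002]
```

Scaled: 0.19 m / 0.8 = 0.2375, 0.18 m / 0.8 = 0.225.

```bash
echo '[{"finger_gap": 0.04,"pos": [0,0,0.0625]},{"finger_gap": 0.04,"pos": [0,0,0.125]},{"finger_gap": 0.04,"pos": [0,0,0.1875]},{"finger_gap": 0.04,"pos": [0,0,0.225]},{"finger_gap": 0.04,"pos": [0,0,0.2375]},{"finger_gap": 0.04,"pos": [0,0,0.2375]}]' | python3 jog.py; python3 - <<'E'
from h import *
st()
ims={n:r.get_image(n)[:,:,::-1].copy() for n in("top","side")}
t,s=ims["top"],ims["side"];cv2.imwrite("pics/t3.png",t);cv2.imwrite("pics/s3.png",s)
def cr(im,x,y,w,h): return cv2.resize(im[y:y+h,x:x+w],(400,300),interpolation=cv2.INTER_CUBIC)
cv2.imwrite("pics/c3.png",np.hstack([cr(t,175,165,80,60),cr(s,258,130,80,60)]))
for n,im,b in(("top",t,(180,170,70,65)),("side",s,(258,130,75,70))):
    c=crop(im,*b).astype(int);m=((c[:,:,1]-c[:,:,2]>15)&(c[:,:,1]-c[:,:,0]>5)).astype(np.uint8)
    cs=[k for k in cv2.findContours(m,0,2)[0] if cv2.contourArea(k)>300];
    for k in cs: print(n,cv2.contourArea(k)/64,back(cv2.boxPoints(cv2.minAreaRect(k)),b[0],b[1]).round(1).tolist())
E
```

```text
time_s: 6.05
eef_pos: [0.5228, 0.3166, 0.0713]
tool_rot: [2.218, -2.221, -0.002]
contact_force: [1.0, 0.1, -0.3]
width: 0.0581
finger_force: 64.7
6.05 [0.5228 0.3166 0.0713] yawy 179.93 F [ 1.   0.1 -0.3] w 0.0581 ff 64.7 j [ 0.41  0.47 -0.12  0.98  0.   -1.16]
top 275.5078125 [[213.3, 213.9], [215.4, 187.0], [230.0, 188.2], [227.9, 215.0]]
side 28.59375 [[285.8, 165.9], [293.0, 164.9], [293.6, 169.5], [286.4, 170.4]]
```

View pics/c3.png

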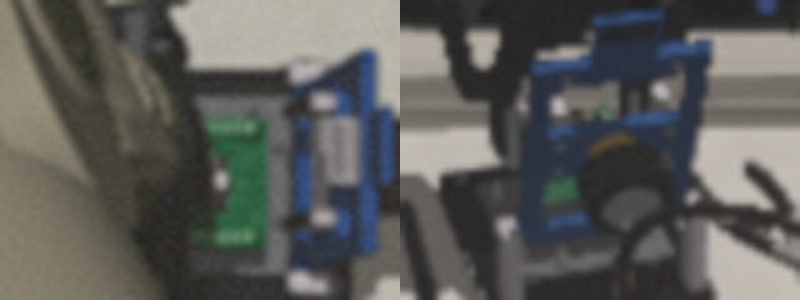

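```bash
python3 - <<'E'
from h import *
t=cv2.imread("pics/t3.png");b=(180,170,70,65);c=crop(t,*b).astype(int)
m=((c[:,:,1]-c[:,:,2]>15)&(c[:,:,1]-c[:,:,0]>5));
def e(a,ax,last): return
X0=int((219-b[0]+.5)*S);X1=int((226-b[0]+.5)*S)
top=[];bot=[]
for x in range(X0,X1,4):
    ys=np.where(m[:,x])[0];top.append(back((x,ys.min()),*b[:2]));bot.append(back((x,ys.max()+1),*b[:2]))
rt=[back((np.where(m[y])[0].max()+1,y),*b[:2]) for y in range(int((191-b[1])*S),int((212-b[1])*S),4)]
for n,L in(("+x",top),("-x",bot),("-y",rt)):
    L=np.array(L);f=np.array([onz("top",p,.074)[:2] for p in L]);print(n,np.median(L,0).round(2),"z.074",np.median(f,0).round(4),"z.083",onz("top",np.median(L,0),.083)[:2].round(4),"ends",f[2].round(4),f[-3].round(4))
E
```

```text
+x [222.31 187.88] z.074 [0.5554 0.2889] z.083 [0.5543 0.2874] ends [0.5556 0.2943] [0.5555 0.2836]
-x [222.31 214.31] z.074 [0.4923 0.2883] z.083 [0.4918 0.2868] ends [0.4921 0.2936] [0.4923 0.283 ]
-y [228.31 200.81] z.074 [0.5244 0.2744] z.083 [0.5235 0.273 ] ends [0.5465 0.2744] [0.5024 0.2746]
```

The top crop shows the board over the nest, with its near end at px 228.3 and its long edges at px 187.9 and 214.3. It needs about +3 mm along world y and +0.6 mm along x.

Scaled: 0.034 m / 0.8 = 0.0425, -0.001 m / 0.8 = -0.0013.

```bash
echo '[{"finger_gap": 0.04,"pos": [-0.0038,-0.0013,0]},{"finger_gap": 0.04,"pos": [-0.0038,-0.0013,0.0125]},{"finger_gap": 0.04,"pos": [-0.0038,-0.0013,0.0225]},{"finger_gap": 0.04,"pos": [-0.0038,-0.0013,0.03]},{"finger_gap": 0.04,"pos": [-0.0038,-0.0013,0.035]},{"finger_gap": 0.04,"pos": [-0.0038,-0.0013,0.04]},{"finger_gap": 0.04,"pos": [-0.0038,-0.0013,0.0425]},{"finger_gap": 0.04,"pos": [-0.0038,-0.0013,0.0425]}]' | python3 jog.py; python3 - <<'E'
from h import *
st()
E
```

```text
time_s: 6.95
eef_pos: [0.5243, 0.3207, 0.0379]
tool_rot: [2.222, -2.221, -0.0]
contact_force: [-0.2, -0.3, -0.7]
width: 0.0582
finger_force: 64.8
6.95 [0.5243 0.3207 0.0379] yawy -179.98 F [-0.2 -0.3 -0.7] w 0.0582 ff 64.8 j [ 0.42  0.51 -0.15  0.91  0.   -1.15]
```

Scaled: 0.004 m / 0.8 = 0.005, 0.003 m / 0.8 = 0.0038.

```bash
echo '[{"finger_gap": 0.04,"pos": [0,0,0.0025]},{"finger_gap": 0.04,"pos": [0,0,0.0038]},{"finger_gap": 0.04,"pos": [0,0,0.005]},{"finger_gap": 0.04,"pos": [0,0,0.005]}]' | python3 jog.py; python3 - <<'E'
from h import *
st()
E
```

```text
time_s: 7.35
eef_pos: [0.5247, 0.3209, 0.0346]
tool_rot: [-2.222, 2.221, -0.0]
contact_force: [-1.2, 1.1, 1.6]
width: 0.058
finger_force: 65.0
7.35 [0.5247 0.3209 0.0346] yawy -179.98 F [-1.2  1.1  1.6] w 0.058 ff 65.0 j [ 0.42  0.51 -0.16  0.9   0.   -1.15]
```

Scaled: -0.25 m / 0.8 = -0.3125, -0.21 m / 0.8 = -0.2625.

```bash
echo '[{"finger_gap": 0.072},{"finger_gap": 0.072},{"finger_gap": 0.072},{"finger_gap": 0.072,"pos": [0,0,-0.025]},{"finger_gap": 0.072,"pos": [0,0,-0.075]},{"finger_gap": 0.072,"pos": [0,0,-0.1375]},{"finger_gap": 0.06,"pos": [0,0,-0.2]},{"finger_gap": 0,"pos": [0,0,-0.2625]},{"finger_gap": 0,"pos": [0,0,-0.3125]},{"finger_gap": 0,"pos": [0,0,-0.3125]}]' | python3 jog.py; python3 - <<'E'
from h import *
st();go([.5243,.150,.275],180)
E
```

```text
time_s: 8.35
eef_pos: [0.5269, 0.322, 0.2917]
tool_rot: [-2.214, 2.213, -0.007]
contact_force: [1.2, 0.7, -0.3]
width: 0.0168
finger_force: 0.0
8.35 [0.5269 0.322  0.2917] yawy -179.97 F [ 1.2  0.7 -0.3] w 0.0168 ff 0.0 j [ 0.42  0.38  0.29  1.47  0.   -1.15]
d [0.172  0.0029 0.0158] rv [-0.011  0.005  0.   ]
```

Scaled: 0.17 m / 0.8 = 0.2125, 0.15 m / 0.8 = 0.1875.

```bash
echo '[{"finger_gap": 0,"pos": [0.0625,0.0025,0]},{"finger_gap": 0,"pos": [0.125,0.0025,0]},{"finger_gap": 0,"pos": [0.1875,0.0025,0]},{"finger_gap": 0,"pos": [0.2125,0.0025,0]},{"finger_gap": 0,"pos": [0.2125,0.0025,0]}]' | python3 jog.py; python3 - <<'E'
from h import *
st();go([.5243,.160,.19],180)
t=r.get_image("top")[:,:,::-1].copy();cv2.imwrite("pics/t4.png",t)
s=r.get_image("side")[:,:,::-1].copy();cv2.imwrite("pics/s4.png",s)
def cr(im,x,y,w,h): return cv2.resize(im[y:y+h,x:x+w],(400,300),interpolation=cv2.INTER_CUBIC)
cv2.imwrite("pics/c4.png",np.hstack([cr(t,175,165,80,60),cr(s,258,110,100,75)]))
b=(180,170,55,65);c=crop(t,*b).astype(int);m=((c[:,:,1]-c[:,:,2]>15)&(c[:,:,1]-c[:,:,0]>5)).astype(np.uint8)
k=biggest(cv2.morphologyEx(m,cv2.MORPH_CLOSE,np.ones((25,25))));q=back(cv2.boxPoints(cv2.minAreaRect(k)),*b[:2]);W=np.array([onz("top",p,.038)[:2] for p in q]);print(W.round(4).tolist(),W.mean(0).round(4))
E
```

```text
time_s: 8.85
eef_pos: [0.5224, 0.1481, 0.2838]
tool_rot: [2.216, -2.225, -0.0]
contact_force: [0.4, 0.7, -1.1]
width: 0.0001
finger_force: 0.0
8.85 [0.5224 0.1481 0.2838] yawy 179.77 F [ 0.4  0.7 -1.1] w 0.0001 ff 0.0 j [ 0.13  0.24  0.08  1.41 -0.   -1.44]
d [-0.012  -0.0019  0.0938] rv [ 0.001 -0.    -0.004]
[[0.5578, 0.3592], [0.5575, 0.3203], [0.4938, 0.3196], [0.4941, 0.3583]] [0.5258 0.3394]
```

View pics/c4.png

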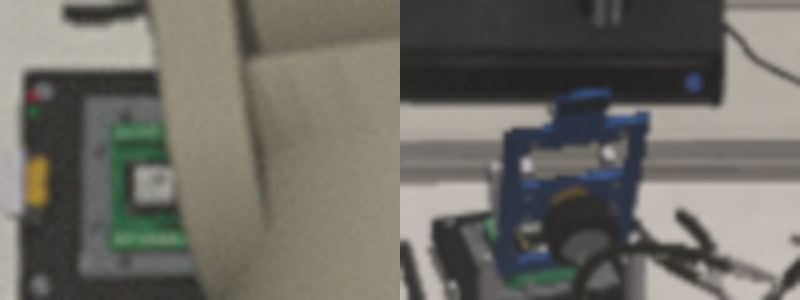

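The top crop shows the board between the dowels, its left edge at crop u≈110 next to the dowels at u≈98. The lid's tab is at side-crop (585,95). Next I'll swing the lid along its arc.

Units first: shifts go in shares of 0.8 m and turns go in shares of pi rad. So -0.233 m / 0.8 = -0.2913, 0.154 m / 0.8 = 0.1925.

```bash
echo '[{"finger_gap": 0,"pos": [0,-0.0025,0.0563]},{"finger_gap": 0,"pos": [0,-0.0025,0.1063]},{"finger_gap": 0,"pos": [-0.0463,-0.0025,0.105]},{"finger_gap": 0,"pos": [-0.0738,-0.0025,0.0938]},{"finger_gap": 0,"pos": [-0.1088,-0.0025,0.0888]},{"finger_gap": 0,"pos": [-0.145,-0.0025,0.09]},{"finger_gap": 0,"pos": [-0.18,-0.0025,0.0988]},{"finger_gap": 0,"pos": [-0.2113,-0.0025,0.1138]},{"finger_gap": 0,"pos": [-0.24,-0.0025,0.135]},{"finger_gap": 0,"pos": [-0.2638,-0.0025,0.1625]},{"finger_gap": 0,"pos": [-0.2825,-0.0025,0.1925]},{"finger_gap": 0,"pos": [-0.2913,-0.0025,0.2175]},{"finger_gap": 0,"pos": [-0.2913,-0.0025,0.2175]}]' | python3 jog.py; python3 - <<'E'
from h import *
st();go([.5243,.387,.07],180)
s=r.get_image("side")[:,:,::-1].copy();cv2.imwrite("pics/c5.png",cv2.resize(s[100:220,230:390],(640,480),interpolation=cv2.INTER_CUBIC))
E
```

```text
time_s: 10.25
eef_pos: [0.5214, 0.3854, 0.1063]
tool_rot: [2.222, -2.213, -0.003]
contact_force: [0.2, -0.5, -0.3]
width: 0.0001
finger_force: 0.0
10.25 [0.5214 0.3854 0.1063] yawy -179.76 F [ 0.2 -0.5 -0.3] w 0.0001 ff 0.0 j [ 0.51  0.52  0.04  1.1   0.   -1.06]
d [-0.0017 -0.0031  0.0363] rv [ 0.006 -0.003  0.004]
```

View pics/c5.png

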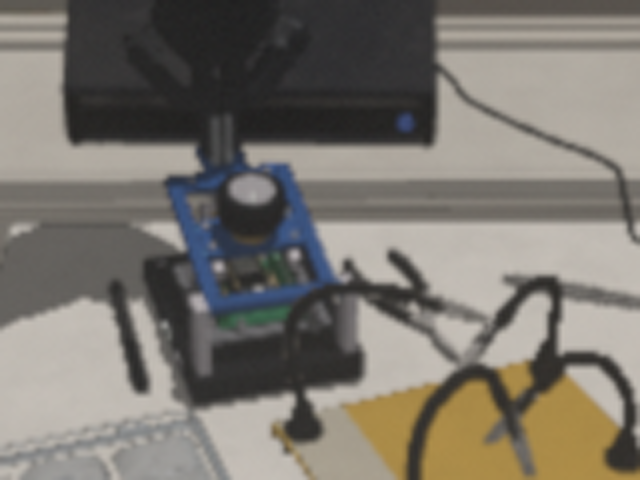

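The side crop shows the lid swung almost shut at about 0.25 rad, with the closed fingertips on its tab at (220,165) and the board lying in the nest. Now the push through the catch.

Scaled: 0.037 m / 0.8 = 0.0463, -0.002 m / 0.8 = -0.0025.

```bash
echo '[{"finger_gap": 0,"pos": [-0.0013,-0.0025,0.015]},{"finger_gap": 0,"pos": [-0.0025,-0.0025,0.025]},{"finger_gap": 0,"pos": [-0.0025,-0.0025,0.0325]},{"finger_gap": 0,"pos": [-0.0025,-0.0025,0.0388]},{"finger_gap": 0,"pos": [-0.0025,-0.0025,0.0425]},{"finger_gap": 0,"pos": [-0.0025,-0.0025,0.045]},{"finger_gap": 0,"pos": [-0.0025,-0.0025,0.0463]}]' | python3 jog.py; python3 - <<'E'
from h import *
st()
E
```

```text
time_s: 11.0
eef_pos: [0.5269, 0.3856, 0.0741]
tool_rot: [-2.22, 2.221, -0.001]
contact_force: [0.0, -0.1, 0.5]
width: -0.0
finger_force: 0.6
11.0 [0.5269 0.3856 0.0741] yawy 180.0 F [ 0.  -0.1  0.5] w -0.0 ff 0.6 j [ 0.51  0.54  0.    1.03 -0.   -1.06]
```

Scaled: 0.005 m / 0.8 = 0.0063, 0.004 m / 0.8 = 0.005.

```bash
echo '[{"finger_gap": 0,"pos": [0,0,0.0025]},{"finger_gap": 0,"pos": [0,0,0.005]},{"finger_gap": 0,"pos": [0,0,0.0063]}]' | python3 jog.py; python3 - <<'E'
from h import *
st()
E
```

```text
time_s: 11.3
eef_pos: [0.5272, 0.3858, 0.0736]
tool_rot: [-2.219, 2.219, -0.002]
contact_force: [-10.2, -5.5, 34.8]
width: -0.0
finger_force: 17.3
11.3 [0.5272 0.3858 0.0736] yawy 180.0 F [-10.2  -5.5  34.8] w -0.0 ff 17.3 j [ 0.51  0.54 -0.    1.03 -0.   -1.06]
```

The fingertips reached the lid stop at z=0.0736 with 35 N, so the lid is latched. Next, rise, move over the knob and pre-turn the wrist.

Scaled: -0.1 m / 0.8 = -0.125, 0.069 m / 0.8 = 0.0863, -1.75 rad / 3.1416 = -0.557.

```bash
echo '[{"finger_gap": 0,"pos": [0,0,-0.05]},{"finger_gap": 0,"pos": [0,0,-0.1]},{"finger_gap": 0.07,"pos": [0.025,0.0038,-0.125],"rotvec": [0,0,-0.0477]},{"finger_gap": 0.07,"pos": [0.0863,0.0038,-0.125],"rotvec": [0,0,-0.0955]},{"finger_gap": 0.07,"pos": [0.0863,0.0038,-0.125],"rotvec": [0,0,-0.1432]},{"finger_gap": 0.07,"pos": [0.0863,0.0038,-0.125],"rotvec": [0,0,-0.191]},{"finger_gap": 0.07,"pos": [0.0863,0.0038,-0.125],"rotvec": [0,0,-0.2387]},{"finger_gap": 0.07,"pos": [0.0863,0.0038,-0.125],"rotvec": [0,0,-0.2865]},{"finger_gap": 0.07,"pos": [0.0863,0.0038,-0.125],"rotvec": [0,0,-0.3342]},{"finger_gap": 0.07,"pos": [0.0863,0.0038,-0.125],"rotvec": [0,0,-0.382]},{"finger_gap": 0.07,"pos": [0.0863,0.0038,-0.125],"rotvec": [0,0,-0.4297]},{"finger_gap": 0.07,"pos": [0.0863,0.0038,-0.125],"rotvec": [0,0,-0.4775]},{"finger_gap": 0.07,"pos": [0.0863,0.0038,-0.125],"rotvec": [0,0,-0.5252]},{"finger_gap": 0.07,"pos": [0.0863,0.0038,-0.125],"rotvec": [0,0,-0.557]},{"finger_gap": 0.07,"pos": [0.0863,0.0038,-0.125],"rotvec": [0,0,-0.557]}]' | python3 jog.py; python3 - <<'E'
from h import *
st()
s=r.get_image("side")[:,:,::-1].copy();cv2.imwrite("pics/s6.png",s)
b=(262,125,60,55);c=crop(s,*b).astype(int);mx=c.max(2)
sp=c.max(2)-c.min(2)
m=((mx>110)&(sp<45)).astype(np.uint8)
for k in cv2.findContours(m,0,2)[0]:
    if 300<cv2.contourArea(k)<20000 and len(k)>5:
        e=cv2.fitEllipse(k);p=back(e[0],*b[:2]);print(p.round(2),np.round(np.array(e[1])/S,1),cv2.contourArea(k)/64,onz("side",p,.109).round(4))
print("expect",proj("side",(.5243,.317,.109)).round(1))
cv2.imwrite("pics/c6.png",cv2.resize(s[120:210,240:360],(640,480),interpolation=cv2.INTER_CUBIC))
E
```

```text
time_s: 12.8
eef_pos: [0.5235, 0.3163, 0.1676]
tool_rot: [3.128, 0.281, -0.001]
contact_force: [0.3, 0.2, -0.5]
width: 0.0699
finger_force: 0.0
12.8 [0.5235 0.3163 0.1676] yawy -79.73 F [ 0.3  0.2 -0.5] w 0.0699 ff 0.0 j [ 0.41  0.41  0.03  1.19 -0.   -2.91]
[319.48 176.96] [5.1 6.9] 21.2734375 [0.5568 0.1702 0.109 ]
[279.55 175.37] [4.7 6.2] 22.0 [0.4656 0.2032 0.109 ]
[293.94 171.95] [2.  4.5] 5.5 [0.5031 0.2089 0.109 ]
[303.3  166.49] [3.1 3.8] 8.9609375 [0.5321 0.2276 0.109 ]
[278.56 157.57] [3.5 4.5] 12.375 [0.4823 0.2874 0.109 ]
[264.66 159.57] [13.2 18.5] 129.90625 [0.4458 0.287  0.109 ]
[313.08 158.83] [13.7 22.9] 211.3671875 [0.5664 0.2573 0.109 ]
expect [291.5 150. ]
```

View pics/c6.png

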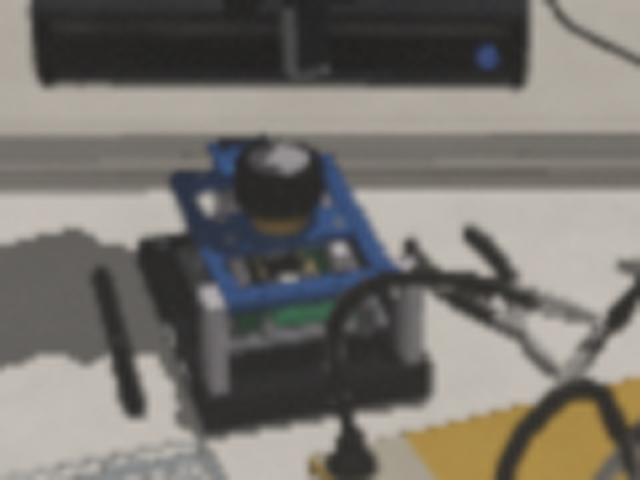

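The side crop shows the lid latched flat and the knob top at about px (292,150), against (291.5,150) expected. I'll descend onto it and grip.

Scaled: 0.083 m / 0.8 = 0.1038, 0.03 m / 0.8 = 0.0375.

```bash
echo '[{"finger_gap": 0.07,"pos": [0.0019,0,0.0375]},{"finger_gap": 0.07,"pos": [0.0019,0,0.075]},{"finger_gap": 0.07,"pos": [0.0019,0,0.0938]},{"finger_gap": 0.07,"pos": [0.0019,0,0.1038]},{"finger_gap": 0.07,"pos": [0.0019,0,0.1038]},{"finger_gap": 0.02,"pos": [0.0019,0,0.1038]},{"finger_gap": 0.02,"pos": [0.0019,0,0.1038]},{"finger_gap": 0.02,"pos": [0.0019,0,0.1038]},{"finger_gap": 0.02,"pos": [0.0019,0,0.1038]},{"finger_gap": 0.02,"pos": [0.0019,0,0.1038]},{"finger_gap": 0.02,"pos": [0.0019,0,0.1038]}]' | python3 jog.py; python3 - <<'E'
from h import *
st();print(r.observe()["wrist_torque"].round(2))
E
```

```text
time_s: 13.95
eef_pos: [0.5257, 0.3194, 0.0876]
tool_rot: [-3.124, -0.283, -0.005]
contact_force: [-1.7, 4.6, 3.3]
width: 0.0418
finger_force: 60.3
13.95 [0.5257 0.3194 0.0876] yawy -79.65 F [-1.7  4.6  3.3] w 0.0418 ff 60.3 j [ 0.41  0.46 -0.1   1.01  0.   -2.91]
[ 0.98  0.42 -0.02]
```

Scaled: -0.003 m / 0.8 = -0.0038, -0.002 m / 0.8 = -0.0025, 2.8 rad / 3.1416 = 0.8913.

```bash
echo '[{"finger_gap": 0.02,"pos": [0,-0.0025,0]},{"finger_gap": 0.02,"pos": [0,-0.0038,0],"rotvec": [0,0,0.0318]},{"finger_gap": 0.02,"pos": [0,-0.0038,0],"rotvec": [0,0,0.0796]},{"finger_gap": 0.02,"pos": [0,-0.0038,0],"rotvec": [0,0,0.1273]},{"finger_gap": 0.02,"pos": [0,-0.0038,0.0004],"rotvec": [0,0,0.1751]},{"finger_gap": 0.02,"pos": [0,-0.0038,0.0005],"rotvec": [0,0,0.2228]},{"finger_gap": 0.02,"pos": [0,-0.0038,0.0006],"rotvec": [0,0,0.2706]},{"finger_gap": 0.02,"pos": [0,-0.0038,0.0008],"rotvec": [0,0,0.3183]},{"finger_gap": 0.02,"pos": [0,-0.0038,0.0009],"rotvec": [0,0,0.3661]},{"finger_gap": 0.02,"pos": [0,-0.0038,0.001],"rotvec": [0,0,0.4138]},{"finger_gap": 0.02,"pos": [0,-0.0038,0.0011],"rotvec": [0,0,0.4615]},{"finger_gap": 0.02,"pos": [0,-0.0038,0.0013],"rotvec": [0,0,0.5093]},{"finger_gap": 0.02,"pos": [0,-0.0038,0.0014],"rotvec": [0,0,0.557]},{"finger_gap": 0.02,"pos": [0,-0.0038,0.0015],"rotvec": [0,0,0.6048]},{"finger_gap": 0.02,"pos": [0,-0.0038,0.0016],"rotvec": [0,0,0.6525]},{"finger_gap": 0.02,"pos": [0,-0.0038,0.0018],"rotvec": [0,0,0.7003]},{"finger_gap": 0.02,"pos": [0,-0.0038,0.0019],"rotvec": [0,0,0.748]},{"finger_gap": 0.02,"pos": [0,-0.0038,0.002],"rotvec": [0,0,0.7958]},{"finger_gap": 0.02,"pos": [0,-0.0038,0.0021],"rotvec": [0,0,0.8435]},{"finger_gap": 0.02,"pos": [0,-0.0038,0.0023],"rotvec": [0,0,0.8913]}]' | python3 jog.py; python3 - <<'E'
from h import *
st();print(r.observe()["wrist_torque"].round(2))
E
```

```text
time_s: 15.95
eef_pos: [0.5259, 0.3198, 0.0856]
tool_rot: [-0.798, 3.035, -0.002]
contact_force: [-0.3, -2.6, 6.0]
width: 0.0423
finger_force: 60.6
15.95 [0.5259 0.3198 0.0856] yawy 119.46 F [-0.3 -2.6  6. ] w 0.0423 ff 60.6 j [ 0.42  0.46 -0.1   1.01 -0.   -0.1 ]
[-0.43  0.17  0.03]
```

Scaled: 0.002 m / 0.8 = 0.0025, 0.0018 m / 0.8 = 0.0023, 2.7 rad / 3.1416 = 0.8594.

```bash
echo '[{"finger_gap": 0.02,"pos": [0,0,0.0001],"rotvec": [0,0,0.0477]},{"finger_gap": 0.02,"pos": [0,0,0.0003],"rotvec": [0,0,0.0955]},{"finger_gap": 0.02,"pos": [0,0,0.0004],"rotvec": [0,0,0.1432]},{"finger_gap": 0.02,"pos": [0,0,0.0005],"rotvec": [0,0,0.191]},{"finger_gap": 0.02,"pos": [0,0,0.0006],"rotvec": [0,0,0.2387]},{"finger_gap": 0.02,"pos": [0,0,0.0008],"rotvec": [0,0,0.2865]},{"finger_gap": 0.02,"pos": [0,0,0.0009],"rotvec": [0,0,0.3342]},{"finger_gap": 0.02,"pos": [0,0,0.001],"rotvec": [0,0,0.382]},{"finger_gap": 0.02,"pos": [0,0,0.0011],"rotvec": [0,0,0.4297]},{"finger_gap": 0.02,"pos": [0,0,0.0013],"rotvec": [0,0,0.4775]},{"finger_gap": 0.02,"pos": [0,0,0.0014],"rotvec": [0,0,0.5252]},{"finger_gap": 0.02,"pos": [0,0,0.0015],"rotvec": [0,0,0.573]},{"finger_gap": 0.02,"pos": [0,0,0.0016],"rotvec": [0,0,0.6207]},{"finger_gap": 0.02,"pos": [0,0,0.0018],"rotvec": [0,0,0.6685]},{"finger_gap": 0.02,"pos": [0,0,0.0019],"rotvec": [0,0,0.7162]},{"finger_gap": 0.02,"pos": [0,0,0.002],"rotvec": [0,0,0.7639]},{"finger_gap": 0.02,"pos": [0,0,0.0021],"rotvec": [0,0,0.8117]},{"finger_gap": 0.02,"pos": [0,0,0.0023],"rotvec": [0,0,0.8594]},{"finger_gap": 0.02,"pos": [0,0,0.0024],"rotvec": [0,0,0.9072]},{"finger_gap": 0.02,"pos": [0,0,0.0025],"rotvec": [0,0,0.9549]}]' | python3 jog.py; python3 - <<'E'
from h import *
st();print(r.observe()["wrist_torque"].round(2))
E
```

```text
time_s: 17.95
eef_pos: [0.5257, 0.3196, 0.0837]
tool_rot: [2.973, 1.011, 0.005]
contact_force: [-2.0, -2.0, 8.3]
width: 0.0422
finger_force: 60.5
17.95 [0.5257 0.3196 0.0837] yawy -52.43 F [-2.  -2.   8.3] w 0.0422 ff 60.5 j [ 0.42  0.47 -0.1   1.   -0.    2.9 ]
[-0.54  0.31 -0.01]
```

Scaled: -2.4 rad / 3.1416 = -0.7639.

```bash
echo '[{"finger_gap": 0.07},{"finger_gap": 0.07},{"finger_gap": 0.07},{"finger_gap": 0.07,"rotvec": [0,0,-0.0477]},{"finger_gap": 0.07,"rotvec": [0,0,-0.0955]},{"finger_gap": 0.07,"rotvec": [0,0,-0.1432]},{"finger_gap": 0.07,"rotvec": [0,0,-0.191]},{"finger_gap": 0.07,"rotvec": [0,0,-0.2387]},{"finger_gap": 0.07,"rotvec": [0,0,-0.2865]},{"finger_gap": 0.07,"rotvec": [0,0,-0.3342]},{"finger_gap": 0.07,"rotvec": [0,0,-0.382]},{"finger_gap": 0.07,"rotvec": [0,0,-0.4297]},{"finger_gap": 0.07,"rotvec": [0,0,-0.4775]},{"finger_gap": 0.07,"rotvec": [0,0,-0.5252]},{"finger_gap": 0.07,"rotvec": [0,0,-0.573]},{"finger_gap": 0.07,"rotvec": [0,0,-0.6207]},{"finger_gap": 0.07,"rotvec": [0,0,-0.6685]},{"finger_gap": 0.07,"rotvec": [0,0,-0.7162]},{"finger_gap": 0.07,"rotvec": [0,0,-0.7639]},{"finger_gap": 0.07,"rotvec": [0,0,-0.8117]}]' | python3 jog.py && echo '[{"finger_gap": 0.07,"rotvec": [0,0,-0.0477]},{"finger_gap": 0.07,"rotvec": [0,0,-0.0955]},{"finger_gap": 0.02,"rotvec": [0,0,-0.0955]},{"finger_gap": 0.02,"rotvec": [0,0,-0.0955]},{"finger_gap": 0.02,"rotvec": [0,0,-0.0955]},{"finger_gap": 0.02,"rotvec": [0,0,-0.0955]},{"finger_gap": 0.02,"rotvec": [0,0,-0.0955]},{"finger_gap": 0.02,"rotvec": [0,0,-0.0955]}]' | python3 jog.py; python3 - <<'E'
from h import *
st();print(r.observe()["wrist_torque"].round(2))
E
```

```text
time_s: 19.95
eef_pos: [0.5244, 0.3201, 0.0812]
tool_rot: [0.124, -3.139, 0.0]
contact_force: [-0.3, -0.6, -0.6]
width: 0.0703
finger_force: 0.0
time_s: 20.75
eef_pos: [0.5247, 0.3195, 0.0819]
tool_rot: [-0.578, 3.088, -0.002]
contact_force: [-1.1, -4.1, 4.8]
width: 0.0424
finger_force: 60.5
20.75 [0.5247 0.3195 0.0819] yawy 111.2 F [-1.1 -4.1  4.8] w 0.0424 ff 60.5 j [ 0.42  0.47 -0.1   1.   -0.    0.05]
[-0.98  0.09 -0.07]
```

Scaled: 0.0006 m / 0.8 = 0.0008, 0.0005 m / 0.8 = 0.0006, 0.9 rad / 3.1416 = 0.2865.

```bash
echo '[{"finger_gap": 0.02,"pos": [0,0,0.0001],"rotvec": [0,0,0.0477]},{"finger_gap": 0.02,"pos": [0,0,0.0003],"rotvec": [0,0,0.0955]},{"finger_gap": 0.02,"pos": [0,0,0.0004],"rotvec": [0,0,0.1432]},{"finger_gap": 0.02,"pos": [0,0,0.0005],"rotvec": [0,0,0.191]},{"finger_gap": 0.02,"pos": [0,0,0.0006],"rotvec": [0,0,0.2387]},{"finger_gap": 0.02,"pos": [0,0,0.0008],"rotvec": [0,0,0.2865]}]' | python3 jog.py; python3 - <<'E'
from h import *
st();print(r.observe()["wrist_torque"].round(2),r.observe()["tau"].round(2))
E
echo '[{"finger_gap": 0.02,"pos": [0,0,0.0001],"rotvec": [0,0,0.0318]},{"finger_gap": 0.02,"pos": [0,0,0.0003],"rotvec": [0,0,0.0637]},{"finger_gap": 0.02,"pos": [0,0,0.0004],"rotvec": [0,0,0.0955]},{"finger_gap": 0.02,"pos": [0,0,0.0004],"rotvec": [0,0,0.1273]}]' | python3 jog.py; python3 - <<'E'
from h import *
st();print(r.observe()["wrist_torque"].round(2),r.observe()["tau"].round(2))
E
```

```text
time_s: 21.35
eef_pos: [0.5248, 0.3203, 0.0814]
tool_rot: [0.831, 3.029, 0.001]
contact_force: [-0.3, -2.6, 5.1]
width: 0.0423
finger_force: 60.3
21.35 [0.5248 0.3203 0.0814] yawy 59.33 F [-0.3 -2.6  5.1] w 0.0423 ff 60.3 j [ 0.42  0.47 -0.1   1.    0.    0.95]
[-0.56  0.03  0.06] [  1.29 -51.18  26.25  -0.5    0.67  -1.52]
time_s: 21.75
eef_pos: [0.5251, 0.3206, 0.0811]
tool_rot: [1.413, 2.805, 0.003]
contact_force: [1.6, -1.9, 4.0]
width: 0.0421
finger_force: 60.2
21.75 [0.5251 0.3206 0.0811] yawy 36.54 F [ 1.6 -1.9  4. ] w 0.0421 ff 60.2 j [ 0.42  0.47 -0.1   1.    0.    1.35]
[-0.37 -0.11  0.03] [  1.16 -51.46  25.99  -0.15   0.59  -1.  ]
```

Scaled: 0.0002 m / 0.8 = 0.0003, 0.0001 m / 0.8 = 0.0001, 0.3 rad / 3.1416 = 0.0955.

```bash
for i in 1 2; do :; done; cat > w.py <<'E'
from h import *
st();print(r.observe()["wrist_torque"].round(3),r.observe()["tau"].round(2)[-1])
E
echo '[{"finger_gap": 0.02,"pos": [0,0,0.0001],"rotvec": [0,0,0.0318]},{"finger_gap": 0.02,"pos": [0,0,0.0003],"rotvec": [0,0,0.0637]},{"finger_gap": 0.02,"pos": [0,0,0.0003],"rotvec": [0,0,0.0955]}]' | python3 jog.py; python3 w.py
echo '[{"finger_gap": 0.02,"pos": [0,0,0.0001],"rotvec": [0,0,0.0318]},{"finger_gap": 0.02,"pos": [0,0,0.0003],"rotvec": [0,0,0.0637]},{"finger_gap": 0.02,"pos": [0,0,0.0003],"rotvec": [0,0,0.0955]}]' | python3 jog.py; python3 w.py
```

```text
time_s: 22.05
eef_pos: [0.5254, 0.3207, 0.081]
tool_rot: [1.816, 2.562, 0.004]
contact_force: [0.8, -1.3, 4.7]
width: 0.0419
finger_force: 60.2
22.05 [0.5254 0.3207 0.081 ] yawy 19.35 F [ 0.8 -1.3  4.7] w 0.0419 ff 60.2 j [ 0.42  0.47 -0.1   1.    0.    1.65]
[-0.357 -0.272  0.094] -0.99
time_s: 22.35
eef_pos: [0.5256, 0.3207, 0.0808]
tool_rot: [2.179, 2.262, 0.004]
contact_force: [1.7, -1.3, 3.8]
width: 0.0424
finger_force: 60.3
22.35 [0.5256 0.3207 0.0808] yawy 2.16 F [ 1.7 -1.3  3.8] w 0.0424 ff 60.3 j [ 0.42  0.47 -0.1   1.    0.    1.95]
[-0.365 -0.416  0.148] -0.99
```

Scaled: 0.0002 m / 0.8 = 0.0003, 0.0001 m / 0.8 = 0.0001, 0.3 rad / 3.1416 = 0.0955.

```bash
echo '[{"finger_gap": 0.02,"pos": [0,0,0.0001],"rotvec": [0,0,0.0318]},{"finger_gap": 0.02,"pos": [0,0,0.0003],"rotvec": [0,0,0.0637]},{"finger_gap": 0.02,"pos": [0,0,0.0003],"rotvec": [0,0,0.0955]}]' | python3 jog.py; python3 w.py
echo '[{"finger_gap": 0.02,"rotvec": [0,0,0.0318]},{"finger_gap": 0.02,"rotvec": [0,0,0.0637]},{"finger_gap": 0.02,"rotvec": [0,0,0.0955]}]' | python3 jog.py; python3 w.py
```

```text
time_s: 22.65
eef_pos: [0.5264, 0.3209, 0.0808]
tool_rot: [2.49, 1.914, 0.007]
contact_force: [5.0, 8.2, 1.8]
width: 0.0425
finger_force: 60.5
22.65 [0.5264 0.3209 0.0808] yawy -14.91 F [5.  8.2 1.8] w 0.0425 ff 60.5 j [ 0.42  0.47 -0.1   1.   -0.    2.25]
[ 1.96  -0.986  1.53 ] 1.09
time_s: 22.95
eef_pos: [0.5298, 0.3258, 0.0816]
tool_rot: [-2.742, -1.523, -0.023]
contact_force: [12.8, 14.9, -7.0]
width: 0.0428
finger_force: 61.3
22.95 [0.5298 0.3258 0.0816] yawy -31.89 F [12.8 14.9 -7. ] w 0.0428 ff 61.3 j [ 0.42  0.47 -0.1   0.99  0.01  2.55]
[ 3.485 -2.811  1.842] 0.98
```

Torque jumped to 1.5 N·m and the grip slipped, so the screw is at its hard stop. Now release, retreat and look.

Scaled: -0.2 m / 0.8 = -0.25, -0.17 m / 0.8 = -0.2125, -0.1 rad / 3.1416 = -0.0318.

```bash
echo '[{"finger_gap": 0.02,"rotvec": [0,0,-0.0318]},{"finger_gap": 0.075,"rotvec": [0,0,-0.0318]},{"finger_gap": 0.075,"rotvec": [0,0,-0.0318]},{"finger_gap": 0.075,"rotvec": [0,0,-0.0318]},{"finger_gap": 0.075,"rotvec": [0,0,-0.0318]},{"finger_gap": 0.075,"pos": [0,0,-0.0375],"rotvec": [0,0,-0.0318]},{"finger_gap": 0.075,"pos": [0,0,-0.0875],"rotvec": [0,0,-0.0318]},{"finger_gap": 0.075,"pos": [0,0,-0.15],"rotvec": [0,0,-0.0318]},{"finger_gap": 0.075,"pos": [0,0,-0.2125],"rotvec": [0,0,-0.0318]},{"finger_gap": 0.075,"pos": [0,0,-0.25],"rotvec": [0,0,-0.0318]},{"finger_gap": 0.075,"pos": [0,0,-0.25],"rotvec": [0,0,-0.0318]}]' | python3 jog.py; python3 - <<'E'
from h import *
st()
s=r.get_image("side")[:,:,::-1].copy();t=r.get_image("top")[:,:,::-1].copy()
a=cv2.resize(s[120:210,240:360],(400,300),interpolation=cv2.INTER_CUBIC);b=cv2.resize(cv2.imread("pics/s6.png")[120:210,240:360],(400,300),interpolation=cv2.INTER_CUBIC)
cv2.imwrite("pics/c7.png",np.vstack([np.hstack([b,a]),np.hstack([cv2.resize(s[240:375,240:420],(400,300)),cv2.resize(t[130:250,160:320],(400,300))])]))
E
```

```text
time_s: 24.05
eef_pos: [0.5264, 0.3208, 0.2858]
tool_rot: [2.667, 1.658, 0.015]
contact_force: [-0.1, 1.0, 0.1]
width: 0.0748
finger_force: 0.0
24.05 [0.5264 0.3208 0.2858] yawy -26.27 F [-0.1  1.   0.1] w 0.0748 ff 0.0 j [0.42 0.38 0.28 1.46 0.   2.45]
```

View pics/c7.png

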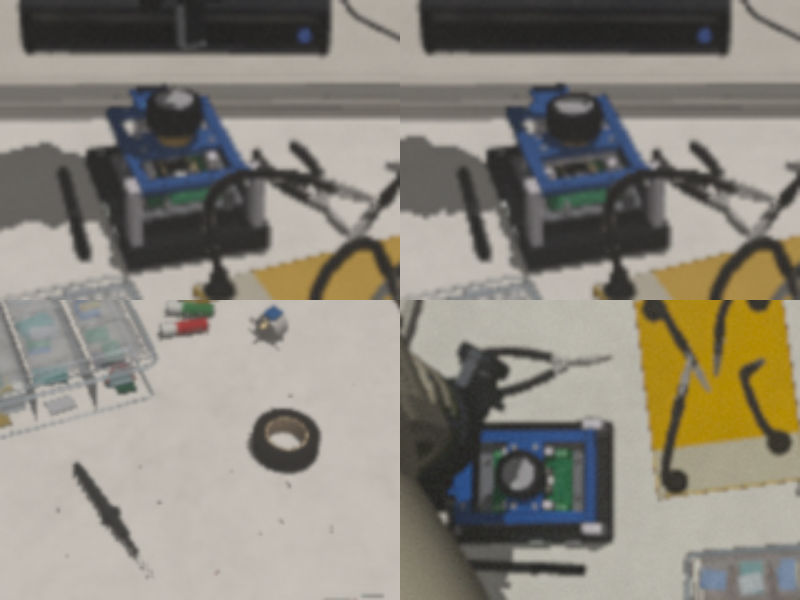

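The knob has sunk, so the brass bush is now hidden. The lid lies flat and latched, the board is under it, and the bystanders are where they were. Handing in.

```bash
python3 -c "
from plant import r
print(r.job_done())"
```

```text
the job is handed in; nothing more can be done
None
```

The board is in the nest, the lid is latched, the knob is screwed fully home, the tape, probe, cutters and marker look undisturbed, and the job was handed in after about 24 s of robot time.

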